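Scoop the cedar balls out of the storage tray

TASK

Pick up the hand scoop, scoop all four wooden cedar balls out of the long tray with it (gather them against the divider plate across the tray) and, low over the round fluted dish, tip them gently into the dish: no hand on the balls, only the scoop. Then lay the empty scoop down flat on the bench and let go; the dish, egg cup, mill, tape roll and wine glass stay where they stand.

Things in the scene. Friction and masses are not known exactly. Their poses are not given: they have to be found in the camera images.
- scoop: Hand scoop, 160 g, flat on the bench: bare aluminium bowl open on top and in front, black grip bar. Origin: middle of the bowl's lower rear edge, on its underside; x forward to the lip, z up. Floor 64 mm wide, 2.5 mm thick, x 0 to 80 mm. Side walls 2 mm thick, 34 mm high from x 0 to 45 mm, then sloping to 4 mm at x 68. Back wall 34 mm high. It can slip in the hand when pushed hard.
- scoop_lip (a point): Middle of the scoop's front lip, on its underside (scoop x 80 mm, z 0). The last 8 mm of the floor thin down to 1.2 mm; the lip's corners are cut by 6 mm. Axes as the scoop's.
- scoop_grip (a point): Where to pinch the scoop's grip bar, from above and across the scoop's y: centre of the bar's section at scoop x -30, z 77 mm. The bar is 18 mm wide (y), 26 mm high (z 64 to 90), x -71 to +14 mm, above and behind the back wall, carried by a neck 16 mm wide at x -6 to 0. Axes as the scoop's.
- tray: Long plain grey tray, open on top, fixed to the bench. Origin: on its underside, x along it, z up. Inside x -125 to +180, y -35 to +35 mm; floor 8 mm, wall tops 40 mm above the bench, walls 5 mm thick. Upright across it stands a fixed divider plate as high as the walls, its -x face anywhere from x 125 to 170 mm: unlisted, see or feel for it. Balls start between x -25 mm and the divider; towards -x is room for the scoop.
- ball_1_center (a point): Centre of the first of four alike smooth wooden balls, 28 mm across, 12 g, loose on the tray's floor; they roll easily and stop after some centimetres on the level. Two fit side by side in the tray and in the scoop, which holds all four.
- ball_2_center (a point): Centre of another such ball.
- ball_3_center (a point): Centre of another such ball.
- ball_4_center (a point): Centre of another such ball.
- ball_1: The ball of point ball_1_center; this origin is a point of its surface and turns with it.
- ball_2: The ball of point ball_2_center; this origin is a point of its surface and turns with it.
- ball_3: The ball of point ball_3_center; this origin is a point of its surface and turns with it.
- ball_4: The ball of point ball_4_center; this origin is a point of its surface and turns with it.
- dish: White round fluted oven dish, loose, 0.5 kg, 148 mm across and 48 mm high, about 108 mm clear inside, inner floor 6 mm up. Origin: centre of its underside, z up.
- egg_cup: White egg cup, 49 mm across, 62 mm high, loose bystander. Origin: centre of its underside.
- mill: Small spice mill with a grey cap, 44 mm across, 90 mm high, loose bystander. Origin: centre of its underside.
- tape: Grey roll of tape lying flat, 101 mm across, 48 mm high, loose bystander. Origin: centre of its underside.
- glass: Stemmed wine glass with a gold rim, 91 mm across, 147 mm high, loose bystander. Origin: centre of its underside.
Things that resemble listed ones, but are neither listed nor needed, are in the scene too. Leave any yellow look-alike of the dish alone.

How it is judged:
By the outcome, as a careful person would: the job done as asked, in the order asked, and still so for the second after the job is handed in, with the robot touching nothing.
It also fails if it takes over 72 s, if anything falls off the work surface, if the arm or the gripper's body presses on something with over 40 N, if the wrist force passes 120 N, or if a joint passes its speed limit or range.

ROBOT

A 6-joint arm with a two-finger parallel gripper is mounted at the origin on the work surface; the furniture and walls round the work are solid. World frame = base frame: x ahead of the robot, y to its left, z up, the work surface at z = 0. Lengths are in m, angles in rad, forces in N, time in s.
With the tool pointing down it reaches from about 0.225 to 0.875 m from the base axis. Payload 3.4 kg.
Tool frame: the origin (TCP) lies at the very end of the fingers, on their centre line; the grasp point (between the pads) lies 19 mm behind it; z points along the fingers, y is the direction in which the jaws open and shut (so a half turn about z gives the same grasp; the last joint's range is limited). The gripper opens to 85 mm and grips with 20 to 120 N. Pads are 22 mm wide; open, the fingers measure 114 mm over their backs; the gripper's body (76 mm by 85 mm) begins 54 mm behind the grasp point. The pads swing forward as they close: fully open they stand 13 mm farther back than shut.
Start: joints at [0.994, 0.276, 1.505, -0, 1.361, -0.121], TCP at [0.253, 0.516, 0.207] pointing down, gripper open.
Joint ranges: [-2.89, 2.89], [-0.75, 2.08], [0.22, 2.7], [-1.18, 4.32], [0.11, 2.71], [-2.7, 2.7]. Speed limits (rad/s): [2.57, 2.57, 3.14, 3.14, 3.14, 3.14].

INTERFACE

Orientations are given as a unit quaternion [w, x, y, z].
In Python, from rig import telemetry, optics, order gives the robot as it stands.
- The arm moves only by the shell command python3 -m creep 'ROWS' [FORCE]. ROWS is a JSON object of lists of equal length, an entry for each row: "slide": the shift along the world's x, y, z normalised to -1 to 1, where 1 is 0.15 m, a list of three; "twist": the turn, a rotation vector about the world's x, y, z normalised to -1 to 1, where 1 is 360 degrees, a list of three; "fingers": the gripper's target within -1 to 1 (fully open at 1, half-way at 0, shut at -1). A call has 1 to 20 rows; each row is the pose to reach, as a shift and turn from the pose commanded when the call began, turning the shorter way round; what a row does not reach only later rows make up. A row lasts 1/10 s, in which the tool goes at most 50 mm and 8.59 degrees, less where a joint would pass 70% of its speed; a pose out of reach is approached as far as the arm can. A call with a number of a shift or a turn outside -1 to 1 is refused whole. A call with a gripper value outside its range is refused whole. The fingers move at their own pace and stop on an object; FORCE is the grip in N (left out, the last holds). Time passes only in rows, so rows that repeat a pose let the fingers close. It gives the time, the measured TCP pose, the force and the opening at its end, in the units of the state.
- telemetry.get_state(): the state, without advancing time (a new reading comes with each control period).
- optics.get_image(name): name is "scene" or "top" or "wrist"; returns a dict with "img" (420x560x3 uint8, blue, green, red), "depth" (420x560 float32, m along the optical axis (not along the pixel's ray), 0 where there is no reading), "fovy" (degrees; the focal length in pixels is half the picture's height over the tangent of half this angle, whatever the lens; pixels are square), "cx", "cy" (the principal point, pixels), "world_from_camera" (4x4, takes a point from camera to world coordinates). Camera axes: x right, y down, z forward; pixel columns grow to the right and rows downward; lengths in m; the calibration is good to about 2 mm. A picture is of the moment at which its call begins.
- order.sign_off(): hands the job in, once; it reports no verdict.
The state is a dict: "clock": time; "qpos": joint angles; "qd": joint speeds; "effort": joint torques, N m; "position": TCP position; "ee_rot": TCP orientation; "contact_force": force on the tool from outside, world axes, zero at the start; "moment": the same for the moment, N m; "width": finger opening in m.
Only numpy, scipy, OpenCV 4.12 (cv2) and the standard library are available. Lean on these libraries where they do the work, as an engineer would, in place of code of your own. Each camera call takes 0.05 s, during which the arm holds its last target.

## Working session

There is one attempt and no reset: what is moved stays moved. The work goes in short steps, Python scripts to look and compute and a shell command to move; the robot and the scene stay as the last step left them, time stands still between calls to the robot, and variables do not carry over. Pictures are saved under pics/ and viewed, and the job is handed in when it is done.

```bash
ls; mkdir -p pics
cat > h.py <<'E'
import numpy as np, cv2
from rig import telemetry, optics, order
def cap(n):
    d=optics.get_image(n); np.savez('/tmp/%s.npz'%n,**{k:np.asarray(v) for k,v in d.items()}); return d
def load(n): return dict(np.load('/tmp/%s.npz'%n))
def rays(d,uv):
    uv=np.atleast_2d(uv).astype(float); f=210/np.tan(np.radians(float(d['fovy']))/2)
    T=d['world_from_camera']; r=np.c_[(uv[:,0]-d['cx'])/f,(uv[:,1]-d['cy'])/f,np.ones(len(uv))]
    return T[:3,3], r@T[:3,:3].T
def plane(d,uv,z):
    o,r=rays(d,uv); return o+r*((z-o[2])/r[:,2])[:,None]
def dep(d,uv):
    uv=np.atleast_2d(uv).astype(int); o,r=rays(d,uv); return o+r*d['depth'][uv[:,1],uv[:,0]][:,None]
def proj(d,p):
    T=d['world_from_camera']; f=210/np.tan(np.radians(float(d['fovy']))/2)
    c=(np.atleast_2d(p)-T[:3,3])@T[:3,:3]; return np.c_[c[:,0]/c[:,2]*f+d['cx'],c[:,1]/c[:,2]*f+d['cy']]
E
python3 - <<'E'
from h import *
for n in ['scene','top','wrist']:
    d=cap(n); cv2.imwrite('pics/%s0.png'%n,d['img']); print(n,d['fovy'],d['world_from_camera'].round(3).tolist())
print(telemetry.get_state())
E
```

```text
pics
scene 42.97929101122594 [[0.701, -0.556, 0.447, -0.19], [-0.714, -0.542, 0.443, -0.692], [-0.004, -0.63, -0.777, 1.197], [0.0, 0.0, 0.0, 1.0]]
top 43.73363324589121 [[-0.023, -0.987, 0.159, 0.221], [-1.0, 0.022, -0.01, -0.07], [0.006, -0.159, -0.987, 1.587], [0.0, 0.0, 0.0, 1.0]]
wrist 70.63172344700374 [[0.441, 0.849, 0.293, 0.177], [0.898, -0.416, -0.146, 0.553], [-0.002, 0.327, -0.945, 0.373], [0.0, 0.0, 0.0, 1.0]]
{'clock': 0.15, 'qpos': array([ 9.94018989e-01,  2.76461197e-01,  1.50582248e+00,  8.77699463e-06,
        1.36071629e+00, -1.21017471e-01]), 'qd': array([-0.0012324 , -0.00218942, -0.00432166,  0.00229632, -0.00023804,
        0.00150196]), 'effort': array([ 1.01579306e-05, -4.17141330e+01, -2.46031451e+01, -5.05759508e-04,
        7.70262326e-03,  6.79074333e-06]), 'position': array([0.25286194, 0.5159458 , 0.20643982]), 'ee_rot': array([-2.44587464e-04,  2.25913614e-01,  9.74147085e-01, -6.59797971e-04]), 'contact_force': array([ 0.49079651, -0.08360113, -0.54262433]), 'moment': array([0.0053265 , 0.00042832, 0.03352757]), 'width': 0.08538275617259906}
```

View pics/scene0.png

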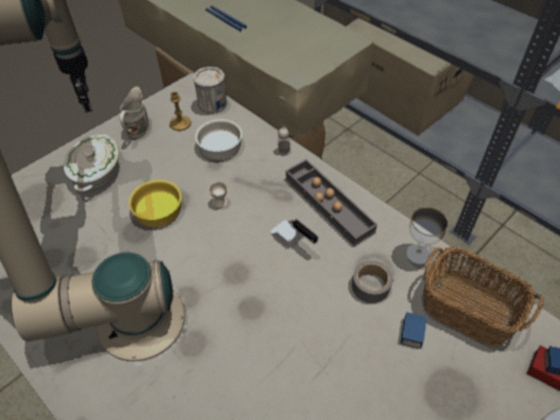

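View pics/top0.png

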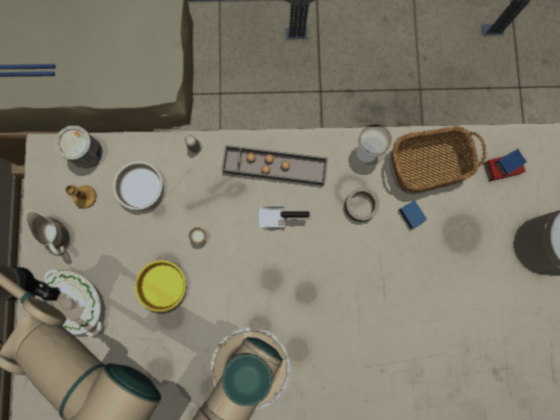

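View pics/wrist0.png

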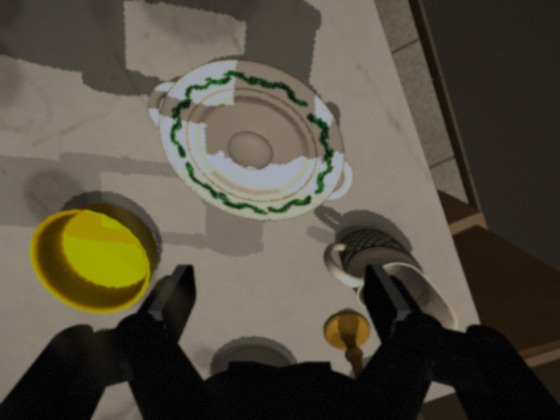

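Run:
```python
from h import *
d=load('top'); c=d['img'][130:240,110:390]; cv2.imwrite('pics/topc.png',cv2.resize(c,None,fx=2.8,fy=2.8,interpolation=cv2.INTER_CUBIC))
c=d['img'][140:190,215:335]; cv2.imwrite('pics/topt.png',cv2.resize(c,None,fx=6.5,fy=6.5,interpolation=cv2.INTER_CUBIC))
```

```text
(no output)
```

View pics/topc.png

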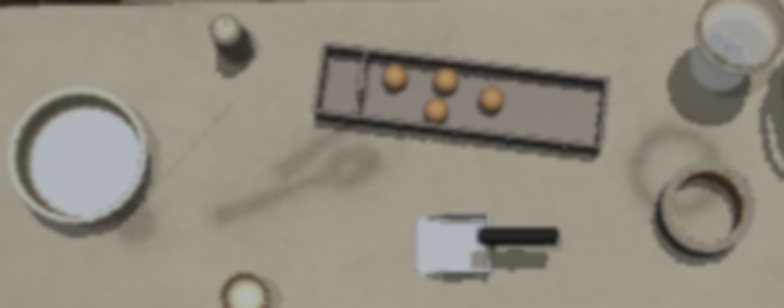

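View pics/topt.png

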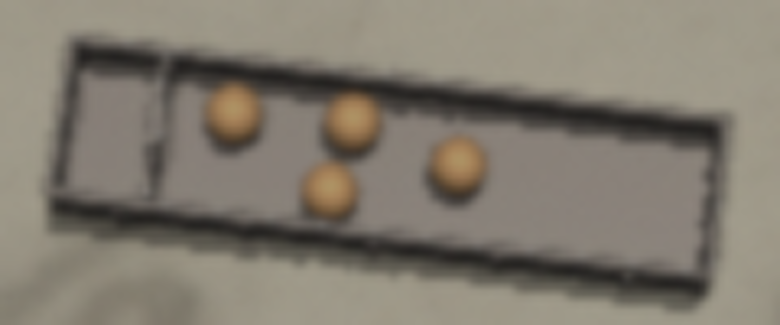

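Run:
```python
from h import *
d=load('top')
vv,uu=np.mgrid[0:420,0:560]; uv=np.c_[uu.ravel(),vv.ravel()]
P=dep(d,uv).reshape(420,560,3)
def box(u0,u1,v0,v1):
    m=np.zeros((420,560),bool); m[v0:v1,u0:u1]=1; return m
def rect(m,n):
    p=P[m]; r=cv2.minAreaRect(p[:,:2].astype(np.float32)); print(n,len(p),'c',np.round(r[0],4),'size',np.round(r[1],4),'ang',round(r[2],2),'z',np.percentile(p[:,2],[5,50,95]).round(4),'med',np.median(p,0).round(4))
    return r
Z=P[...,2]
print('bench z', np.median(P[230:250,300:330].reshape(-1,3),0))
r=rect(box(215,335,140,192)&(Z>.025)&(Z<.046),'tray'); print(cv2.boxPoints(r).round(4).tolist())
g=box(255,320,200,235)&(Z>.07); r=rect(g,'grip'); print(cv2.boxPoints(r).round(4).tolist())
p=P[g][:,:2]; w,v=np.linalg.eigh(np.cov(p.T)); print('axis',v[:,1])
b=box(250,320,200,235)&(Z>.022)&(Z<.045); rect(b,'walls')
b=box(250,295,200,235)&(d['img'].min(2)>165); rect(b,'bowlfloor')
h=box(110,170,155,215)&(Z>.03);r=rect(h,'dish');print(cv2.minEnclosingCircle(P[h][:,:2].astype(np.float32)))
for n,bx in dict(egg=(185,212,225,250),mill=(182,202,132,158),tape=(340,382,186,226),glass=(355,395,122,168)).items():
    h=box(*bx)&(Z>.03); rect(h,n); print(cv2.minEnclosingCircle(P[h][:,:2].astype(np.float32)))
hsv=cv2.cvtColor(d['img'],cv2.COLOR_BGR2HSV)
m=(hsv[...,1]>95)&(hsv[...,0]<22)&box(225,325,145,186)
n,l,s,c=cv2.connectedComponentsWithStats(m.astype(np.uint8))
for i in range(1,n):
    if s[i,4]>10: print('ball',c[i].round(1),s[i,4],plane(d,c[i:i+1],.022).round(4))
print('divider px', plane(d,[[215+168/6.5,140+60/6.5],[215+155/6.5,140+195/6.5]],.04).round(4))
```

```text
bench z [ 0.37255585 -0.20118737  0.00115193]
tray 887 c [ 0.6023 -0.084 ] size [0.315  0.0856] ang 81.26 z [0.0269 0.0365 0.044 ] med [ 0.6119 -0.0648  0.0365]
[[0.5360000133514404, -0.23319999873638153], [0.6205999851226807, -0.24619999527931213], [0.6685000061988831, 0.06520000100135803], [0.583899974822998, 0.07819999754428864]]
grip 209 c [ 0.3502 -0.0922] size [0.0782 0.2502] ang 62.94 z [0.0753 0.0898 0.9915] med [ 0.4388 -0.1376  0.0898]
[[0.22100000083446503, -0.07000000029802322], [0.4438000023365021, -0.18389999866485596], [0.47929999232292175, -0.11429999768733978], [0.2565999925136566, -0.00039999998989515007]]
axis [-0.93316238  0.35945511]
walls 58 c [ 0.4421 -0.0866] size [0.0655 0.0523] ang 1.49 z [0.023  0.0339 0.0402] med [ 0.4257 -0.092   0.0339]
bowlfloor 337 c [ 0.3467 -0.0649] size [0.0643 0.2513] ang 89.18 z [-0.0026  0.0032  0.0102] med [ 0.4434 -0.0618  0.0032]
dish 459 c [0.3852 0.1801] size [0.5807 0.145 ] ang 42.7 z [0.0323 0.0461 0.0546] med [0.5571 0.3468 0.0461]
((0.40214431285858154, 0.16037529706954956), 0.29320666193962097)
egg 222 c [0.3038 0.0562]
[... 246 characters left out ...]
.1609 0.0801]
((0.4530167579650879, 0.048848897218704224), 0.2608157992362976)
tape 435 c [ 0.3632 -0.2271] size [0.0968 0.4236] ang 43.55 z [0.0359 0.0475 0.0543] med [ 0.4718 -0.3433  0.0475]
((0.36267489194869995, -0.22760668396949768), 0.21199502050876617)
glass 922 c [ 0.4649 -0.2236] size [0.1391 0.5594] ang 43.85 z [0.0867 0.1024 0.1459] med [ 0.6493 -0.3806  0.1024]
((0.4526768922805786, -0.2319011688232422), 0.2827223539352417)
ball [250.5 157. ] 58 [[ 0.6292 -0.012   0.022 ]]
ball [268.7 158.1] 56 [[ 0.6245 -0.0679  0.022 ]]
ball [285.  165.1] 50 [[ 0.6014 -0.1175  0.022 ]]
ball [265.3 168.8] 51 [[ 0.5909 -0.0567  0.022 ]]
divider px [[0.6495 0.0164 0.04  ]
 [0.5848 0.0232 0.04  ]]
```

Run:
```python
from h import *
d=load('top')
vv,uu=np.mgrid[0:420,0:560]; uv=np.c_[uu.ravel(),vv.ravel()]
P=dep(d,uv).reshape(420,560,3); Z=P[...,2]; ok=d['depth']>.1
def box(u0,u1,v0,v1):
    m=np.zeros((420,560),bool); m[v0:v1,u0:u1]=1; return m&ok
def rect(m,n):
    p=P[m]; r=cv2.minAreaRect(p[:,:2].astype(np.float32)); print(n,len(p),'c',np.round(r[0],4),'size',np.round(r[1],4),'ang',round(r[2],2),'z',np.percentile(p[:,2],[5,50,95]).round(4),'med',np.median(p,0).round(4),'circ',[np.round(x,4) for x in cv2.minEnclosingCircle(p[:,:2].astype(np.float32))])
    return r
g=box(255,320,200,235)&(Z>.07)&(Z<.1); r=rect(g,'grip'); print(cv2.boxPoints(r).round(4).tolist())
p=P[g][:,:2]; w,v=np.linalg.eigh(np.cov(p.T)); print('axis',v[:,1],p.mean(0))
b=box(250,295,200,235)&(d['img'].min(2)>165)&(Z<.012); r=rect(b,'bowlfloor');print(cv2.boxPoints(r).round(4).tolist())
rect(box(110,170,155,215)&(Z>.03)&(Z<.06),'dish')
for n,bx,z in [('egg',(185,212,225,250),.07),('mill',(182,202,132,158),.1),('tape',(340,382,186,226),.06),('glass',(355,395,122,168),.16)]:
    rect(box(*bx)&(Z>.025)&(Z<z),n)
# tray walls: dark pixels
s=d['img'].max(2); m=box(215,335,140,192)&(s<75)
n,l,st,c=cv2.connectedComponentsWithStats(m.astype(np.uint8),connectivity=8); k=1+np.argmax(st[1:,4]); print(st[k])
ys,xs=np.nonzero(l==k); r=cv2.minAreaRect(np.c_[xs,ys].astype(np.float32)); b=cv2.boxPoints(r); print(b); print(plane(d,b,.04).round(4).tolist())
```

```text
grip 198 c [ 0.4402 -0.1392] size [0.0843 0.0173] ang 88.56 z [0.0752 0.0895 0.0953] med [ 0.4393 -0.1391  0.0895] circ [array([ 0.4403, -0.1392]), np.float64(0.0424)]
[[0.43050000071525574, -0.18119999766349792], [0.44769999384880066, -0.18160000443458557], [0.4498000144958496, -0.09730000048875809], [0.4325999915599823, -0.09690000116825104]]
axis [0.02693701 0.99963713] [ 0.43957222 -0.13887394]
bowlfloor 332 c [ 0.4429 -0.0663] size [0.0643 0.0589] ang 89.18 z [-0.0027  0.0032  0.0096] med [ 0.4435 -0.0619  0.0032] circ [array([ 0.4428, -0.0634]), np.float64(0.0395)]
[[0.4129999876022339, -0.09799999743700027], [0.47189998626708984, -0.09880000352859497], [0.47279998660087585, -0.03449999913573265], [0.4138999879360199, -0.03370000049471855]]
dish 445 c [0.5448 0.3274] size [0.1457 0.1448] ang 44.92 z [0.0322 0.0459 0.0523] med [0.5601 0.3482 0.0459] circ [array([0.5455, 0.3279]), np.float64(0.0753)]
egg 223 c [0.3876 0.1476] size [0.0485 0.0462] ang 15.94 z [0.033  0.0428 0.0644] med [0.39   0.1504 0.0428] circ [array([0.3879, 0.1482]), np.float64(0.0249)]
mill 194 c [0.6675 0.1625] size [0.035  0.0425] ang 33.98 z [0.0315 0.0792 0.092 ] med [0.6618 0.1609 0.0792] circ [array([0.6692, 0.1639]), np.float64(0.0218)]
tape 449 c [ 0.4735 -0.343 ] size [0.0974 0.0999] ang 86.22 z [0.0305 0.0472 0.0536] med [ 0.4739 -0.3448  0.0472] circ [array([ 0.4743, -0.344 ]), np.float64(0.0511)]
glass 916 c [ 0.6374 -0.3933] size [0.1327 0.0936] ang 72.33 z [0.0867 0.102  0.1454] med [ 0.6496 -0.3809  0.102 ] circ [array([ 0.627 , -0.3922]), np.float64(0.07)]
[226 147 100  16 331]
[[225.8605  150.12885]
 [226.34879 146.17795]
 [325.4418  158.42538]
 [324.95352 162.37628]]
[[0.6477, 0.062, 0.04], [0.6601, 0.0604, 0.04], [0.6151, -0.2405, 0.04], [0.6028, -0.2385, 0.04]]
```

```bash
python3 -m creep '{"slide":[[0.12,-0.45,0],[0.25,-0.876,0],[0.25,-0.876,0],[0.25,-0.876,0]],"twist":[[0,0,-0.018],[0,0,-0.0364],[0,0,-0.0364],[0,0,-0.0364]],"fingers":[1,1,1,1]}' 80
```

```text
clock: 0.55
position: [0.2908, 0.3807, 0.207]
ee_rot: [0.0, 0.337, 0.941, -0.001]
contact_force: [-0.7, 0.4, 0.1]
width: 0.0852
```

```bash
python3 -m creep '{"slide":[[0.12,-0.45,0],[0.25,-0.876,0],[0.25,-0.876,0],[0.25,-0.876,0]],"twist":[[0,0,-0.018],[0,0,-0.0364],[0,0,-0.0364],[0,0,-0.0364]],"fingers":[1,1,1,1]}'
python3 -m creep '{"slide":[[0.12,-0.45,0],[0.25,-0.876,0],[0.25,-0.876,0],[0.25,-0.876,0]],"twist":[[0,0,-0.018],[0,0,-0.0364],[0,0,-0.0364],[0,0,-0.0364]],"fingers":[1,1,1,1]}'
python3 -m creep '{"slide":[[0.12,-0.45,0],[0.25,-0.876,0],[0.25,-0.876,0],[0.25,-0.876,0]],"twist":[[0,0,-0.018],[0,0,-0.0364],[0,0,-0.0364],[0,0,-0.0364]],"fingers":[1,1,1,1]}'
python3 -m creep '{"slide":[[0.12,-0.45,0],[0.25,-0.876,0],[0.25,-0.876,0],[0.25,-0.876,0]],"twist":[[0,0,-0.018],[0,0,-0.0364],[0,0,-0.0364],[0,0,-0.0364]],"fingers":[1,1,1,1]}'
python3 - <<'E'
from h import *
d=cap('wrist'); cv2.imwrite('pics/wrist1.png',d['img']);
E
```

```text
clock: 0.95
position: [0.3288, 0.2506, 0.2071]
ee_rot: [0.001, 0.443, 0.897, -0.001]
contact_force: [0.4, -0.5, -0.3]
width: 0.0854
clock: 1.35
position: [0.3673, 0.1198, 0.2072]
ee_rot: [0.001, 0.542, 0.84, -0.0]
contact_force: [-0.5, 0.9, 0.2]
width: 0.0853
clock: 1.75
position: [0.4056, -0.0114, 0.2072]
ee_rot: [0.001, 0.634, 0.773, 0.0]
contact_force: [-0.2, -0.5, -0.3]
width: 0.0855
clock: 2.15
position: [0.4434, -0.1427, 0.2068]
ee_rot: [0.001, 0.718, 0.696, 0.0]
contact_force: [0.3, 0.4, -0.4]
width: 0.0852
```

View pics/wrist1.png

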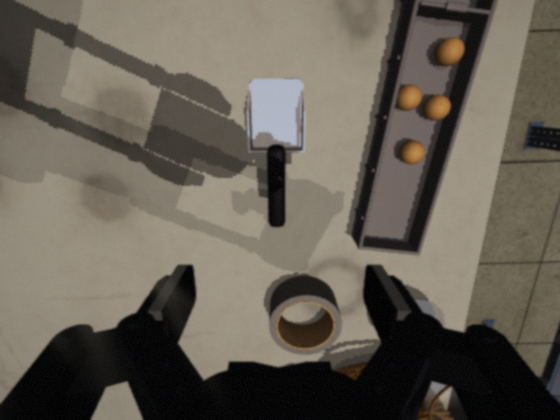

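Run:
```python
from h import *
d=load('wrist')
m=(d['img'].max(2)<45); m[:, :262]=0; m[:,292:]=0; m[:140]=0; m[232:]=0
n,l,st,c=cv2.connectedComponentsWithStats(m.astype(np.uint8)); k=1+np.argmax(st[1:,4]); print(st[k])
ys,xs=np.nonzero(l==k); p=np.c_[xs,ys]
# top face axis: far & near ends
mid=[[xs[ys==y].mean(),y] for y in (160,175,190,205,215)]; print(np.round(mid,1)); print(plane(d,mid,.09).round(4))
vv,uu=np.mgrid[0:420,0:560]; P=dep(d,np.c_[uu.ravel(),vv.ravel()]).reshape(420,560,3); Z=P[...,2]
g=(Z>.083)&(Z<.097)&(d['depth']>.1); g[:, :255]=0; g[:,300:]=0; g[:140]=0; g[235:]=0
q=P[g]; print(len(q)); r=cv2.minAreaRect(q[:,:2].astype(np.float32)); print('grip',r); 
dl=cv2.boxPoints(r); print(dl.round(4).tolist())
print('px dirs: tray crop')
c=d['img'][0:260,340:510]; cv2.imwrite('pics/w1t.png',cv2.resize(c,None,fx=2.3,fy=2.3,interpolation=cv2.INTER_CUBIC))
w=(Z>.034)&(Z<.046)&(d['depth']>.1); w[:,:345]=0; w[265:]=0; w[:,510:]=0
q=P[w]; r=cv2.minAreaRect(q[:,:2].astype(np.float32)); print('tray',r, cv2.boxPoints(r).round(4).tolist())
hsv=cv2.cvtColor(d['img'],cv2.COLOR_BGR2HSV); m=(hsv[...,1]>110)&(hsv[...,0]<22)&(d['img'][...,2]>90); m[:,:390]=0; m[:,480:]=0; m[170:]=0
n,l,st,c=cv2.connectedComponentsWithStats(m.astype(np.uint8))
for i in range(1,n):
    if st[i,4]>30: print(c[i],st[i],plane(d,c[i:i+1],.022).round(4))
```

```text
[ 267  145   19   81 1298]
[[276.  160. ]
 [275.  175. ]
 [275.5 190. ]
 [276.  205. ]
 [276.  215. ]]
[[ 0.4415 -0.11    0.09  ]
 [ 0.44   -0.1247  0.09  ]
 [ 0.4399 -0.1399  0.09  ]
 [ 0.4399 -0.1557  0.09  ]
 [ 0.4395 -0.1665  0.09  ]]
1412
grip ((0.44066497683525085, -0.13866876065731049), (0.08267446607351303, 0.017766345292329788), 88.59112548828125)
[[0.4307999908924103, -0.17980000376701355], [0.44850000739097595, -0.18019999563694], [0.4505999982357025, -0.09759999811649323], [0.4327999949455261, -0.09709999710321426]]
px dirs: tray crop
tray ((0.5986467599868774, -0.10261903703212738), (0.2781367897987366, 0.08231771737337112), 81.29185485839844) [[0.536899983882904, -0.23389999568462372], [0.6183000206947327, -0.24629999697208405], [0.6603999733924866, 0.028599999845027924], [0.5789999961853027, 0.041099999099969864]]
[452.02697095  50.13070539] [441  37  23  27 482] [[ 0.6314 -0.0112  0.022 ]]
[410.22453704  96.94444444] [400  85  22  25 432] [[ 0.5923 -0.0567  0.022 ]]
[439.02606635 106.89336493] [428  95  23  25 422] [[ 0.6259 -0.0682  0.022 ]]
[413.7398374  152.35772358] [404 141  21  23 369] [[ 0.6035 -0.1185  0.022 ]]
```

View pics/w1t.png

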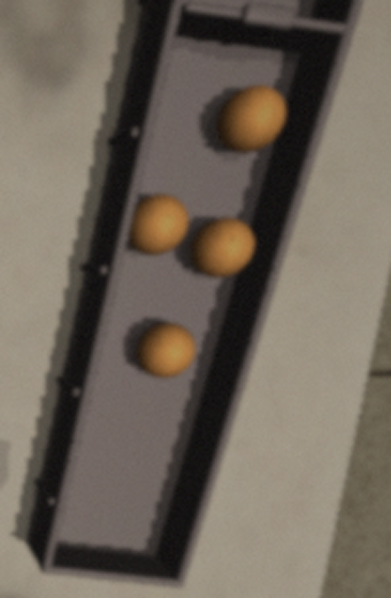

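Run:
```python
from h import *
for nm in ('wrist','top'):
    d=load(nm)
    vv,uu=np.mgrid[0:420,0:560]; P=dep(d,np.c_[uu.ravel(),vv.ravel()]).reshape(420,560,3); Z=P[...,2]
    o=np.array([.5975,-.1115]); a=np.radians(81.28); t=np.array([np.cos(a),np.sin(a)]); n=np.array([-t[1],t[0]])
    w=(d['depth']>.1)&(Z>.035)&(Z<.046); q=P[w]; X=(q[:,:2]-o)@t; Y=(q[:,:2]-o)@n
    for s in (1,-1):
        k=(abs(Y*s-.0375)<.008)&(X>-.12)&(X<.11); f=np.polyfit(X[k],Y[k],1); print(nm,s,k.sum(),'Y(0)',f[1].round(4),'slope deg',np.degrees(f[0]).round(2),np.percentile(Y[k],[5,50,95]).round(4))
    k=(abs(Y)<.025); print('X hist', np.histogram(X[k],bins=np.arange(-.14,.2,.005)))
    print('Zrim',np.median(q[:,2]))
d=load('wrist'); print('div line low edge', [( (plane(d,[[340+u/2.3,v/2.3]],z)[0,:2]-o)@t) for u,v,z in ((185,38,.008),(250,45,.008),(240,15,.04),(300,22,.04))])
B=np.array([[.6314,-.0112],[.5923,-.0567],[.6259,-.0682],[.6035,-.1185]]); print(np.c_[(B-o)@t,(B-o)@n].round(4))
```

```text
wrist 1 1118 Y(0) 0.0372 slope deg 0.14 [0.0346 0.0375 0.0392]
wrist -1 1228 Y(0) -0.0375 slope deg 0.15 [-0.0401 -0.0371 -0.0356]
X hist (array([  0,   1, 172,   4,   0,   0,   0,   0,   0,   0,   0,   0,   0,
         0,   0,   0,   0,   0,   0,   0,   0,   0,   0,   0,   0,   4,
        21,  23,   1,   0,   0,   0,   0,   0,   0,   0,  13,  39,  32,
         7,   0,   0,   0,   0,   0,   0,   0,  15,  28,   7,   0,   0,
         0,   0, 143, 267,   9,   0,   0,   0,   0,   0,   0,   0,   0,
         0,   0]), array([-1.40000000e-01, -1.35000000e-01, -1.30000000e-01, -1.25000000e-01,
       -1.20000000e-01, -1.15000000e-01, -1.10000000e-01, -1.05000000e-01,
       -1.00000000e-01, -9.50000000e-02, -9.00000000e-02, -8.50000000e-02,
       -8.00000000e-02, -7.50000000e-02, -7.00000000e-02, -6.50000000e-02,
       -6.00000000e-02, -5.50000000e-02, -5.00000000e-02, -4.50000000e-02,
       -4.00000000e-02, -3.50000000e-02, -3.00000000e-02, -2.50000000e-02,
       -2.00000000e-02, -1.50000000e-02, -1.00000000e-02, -5.00000000e-03,
        1.11022302e-16,  5.00000000e-03,  1.00000000e-02,
[... 1980 characters left out ...]
    8.00000000e-02,  8.50000000e-02,  9.00000000e-02,  9.50000000e-02,
        1.00000000e-01,  1.05000000e-01,  1.10000000e-01,  1.15000000e-01,
        1.20000000e-01,  1.25000000e-01,  1.30000000e-01,  1.35000000e-01,
        1.40000000e-01,  1.45000000e-01,  1.50000000e-01,  1.55000000e-01,
        1.60000000e-01,  1.65000000e-01,  1.70000000e-01,  1.75000000e-01,
        1.80000000e-01,  1.85000000e-01,  1.90000000e-01,  1.95000000e-01]))
Zrim 0.04068988769896076
div line low edge [np.float64(0.13434586593414294), np.float64(0.13526965661872684), np.float64(0.13614121027203976), np.float64(0.13675399062526586)]
[[ 0.1043 -0.0183]
 [ 0.0534  0.0134]
 [ 0.0471 -0.0215]
 [-0.006  -0.007 ]]
```

```bash
python3 -m creep '{"slide":[[-0.02,0.015,-0.25],[-0.02,0.015,-0.5],[-0.02,0.015,-0.7],[-0.02,0.015,-0.85],[-0.02,0.015,-0.95],[-0.02,0.015,-0.992],[-0.02,0.015,-0.992],[-0.02,0.015,-0.992]],"twist":[[0,0,0.001],[0,0,0.001],[0,0,0.001],[0,0,0.001],[0,0,0.001],[0,0,0.001],[0,0,0.001],[0,0,0.001]],"fingers":[1,1,1,1,1,0.5,0,0]}' 60
python3 - <<'E'
from h import *
d=cap('wrist'); cv2.imwrite('pics/wrist2.png',d['img']);
E
```

```text
clock: 3.0
position: [0.4383, -0.1376, 0.059]
ee_rot: [0.0, 0.715, 0.7, 0.0]
contact_force: [0.7, -0.4, 0.7]
width: 0.044
```

View pics/wrist2.png

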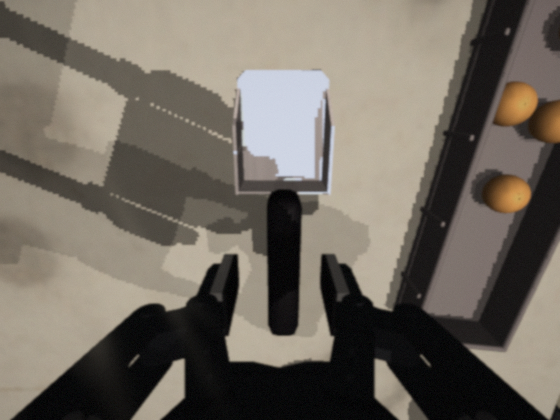

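```bash
python3 -m creep '{"slide":[[0.015,-0.018,0],[0.015,-0.018,-0.005],[0.015,-0.018,-0.005],[0.015,-0.018,-0.005],[0.015,-0.018,-0.005],[0.015,-0.018,-0.005],[0.015,-0.018,-0.005]],"twist":[[0,0,0],[0,0,0],[0,0,0],[0,0,0],[0,0,0],[0,0,0],[0,0,0]],"fingers":[0,-0.5,-1,-1,-1,-1,-1]}' 90
python3 -c "
from h import *
print(telemetry.get_state())"
```

```text
clock: 3.75
position: [0.4405, -0.1417, 0.0583]
ee_rot: [0.001, 0.715, 0.699, 0.0]
contact_force: [-0.4, -1.3, 5.1]
width: 0.0148
{'clock': 3.75, 'qpos': array([-4.61593051e-01,  2.49122643e-01,  1.96221096e+00, -3.62551558e-04,
        9.28273829e-01, -4.38952535e-01]), 'qd': array([ 0.00149827,  0.00013409,  0.00051765, -0.0012607 ,  0.00047047,
        0.0011635 ]), 'effort': array([ 4.69682179e-01, -3.15276647e+01, -1.67824423e+01,  2.60972762e-01,
        3.78008955e-02, -8.21806490e-03]), 'position': array([ 0.44053003, -0.14174872,  0.05827375]), 'ee_rot': array([9.85155164e-04, 7.14989737e-01, 6.99134228e-01, 1.89301564e-04]), 'contact_force': array([-0.40063515, -1.32424815,  5.05975241]), 'moment': array([-0.12154759,  0.1020653 , -0.01116042]), 'width': 0.014819372897737555}
```

```bash
python3 -m creep '{"slide":[[0,0,0.1],[0,0,0.3],[0,0,0.5],[0,0,0.6],[0,0,0.6],[0,0,0.6]],"twist":[[0,0,0],[0,0,0],[0,0,-0.01],[0,0,-0.02],[0,0,-0.02],[0,0,-0.02]],"fingers":[-1,-1,-1,-1,-1,-1]}' 90
python3 - <<'E'
from h import *
d=cap('wrist'); cv2.imwrite('pics/wrist3.png',d['img']); d=cap('scene');cv2.imwrite('pics/scene3.png',cv2.resize(d['img'][150:300,200:400],None,fx=3,fy=3))
E
```

```text
clock: 4.35
position: [0.439, -0.1408, 0.1467]
ee_rot: [-0.001, 0.757, 0.653, -0.0]
contact_force: [-0.5, 1.1, -1.4]
width: 0.0147
```

View pics/wrist3.png

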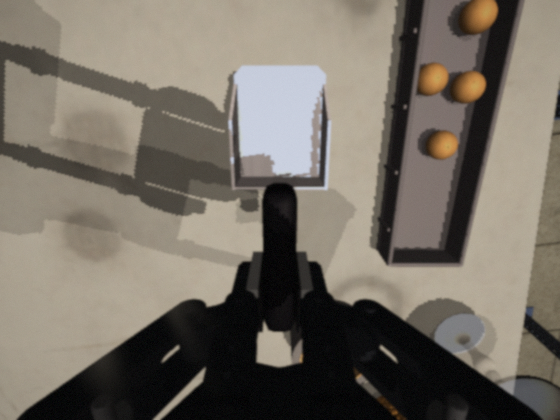

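View pics/scene3.png

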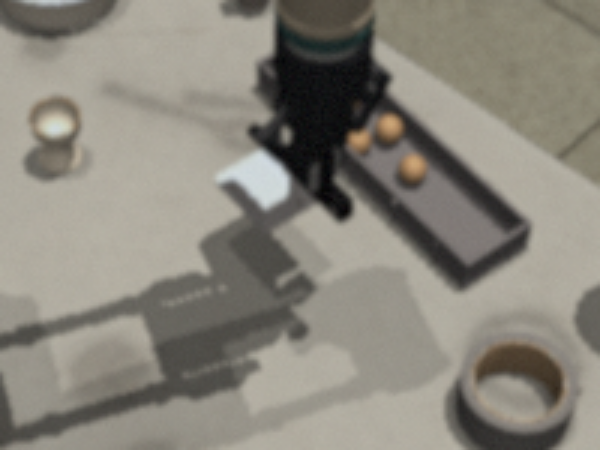

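```bash
cat >> h.py <<'E'
from scipy.spatial.transform import Rotation as R
def toolT():
    s=telemetry.get_state(); w,x,y,z=s['ee_rot']; T=np.eye(4); T[:3,:3]=R.from_quat([x,y,z,w]).as_matrix(); T[:3,3]=s['position']; return T
def cloud(d):
    vv,uu=np.mgrid[0:420,0:560]; return dep(d,np.c_[uu.ravel(),vv.ravel()]).reshape(420,560,3)
E
python3 - <<'E'
from h import *
d=load('wrist'); P=cloud(d); T=toolT(); L=(P-T[:3,3])@T[:3,:3]
ok=d['depth']>.05
m=np.zeros(ok.shape,bool); m[60:195,225:335]=1; m&=ok
l=L[m]
# tool frame: x forward, y lateral, z down(+). floor expected z = 0.077-0.019... 
fl=l[(l[:,2]>.045)&(l[:,2]<.065)&(l[:,0]>.03)]
A=np.c_[fl[:,:2],np.ones(len(fl))]; c,_,_,_=np.linalg.lstsq(A,fl[:,2],rcond=None); print('floor plane z=a x+b y+c',c.round(4),'pitch',np.degrees(c[0]).round(2),'roll',np.degrees(c[1]).round(2),len(fl))
print('floor x range',np.percentile(fl[:,0],[0.5,99.5]).round(4),'y',np.percentile(fl[:,1],[0.5,99.5]).round(4))
for s in(1,-1):
    k=(abs(l[:,1]*s-.032)<.006)&(l[:,2]>.01)&(l[:,2]<.04); f=np.polyfit(l[k,0],l[k,1],1); print(s,k.sum(),f.round(4),np.percentile(l[k],[2,50,98],axis=0).round(4).tolist())
b=(ok)&(L[...,2]<-.005)&(L[...,2]>-.05)&(abs(L[...,1])<.015)&(L[...,0]>.012); q=L[b]; print('bar',len(q),np.polyfit(q[:,0],q[:,1],1).round(4),q.min(0),q.max(0),np.median(q,0))
E
```

```text
floor plane z=a x+b y+c [ 0.0289 -0.0031  0.0539] pitch 1.65 roll -0.18 9922
floor x range [0.031 0.109] y [-0.0296  0.0313]
1 590 [0.0272 0.0295] [[0.0304, 0.0271, 0.0236], [0.0552, 0.0309, 0.0274], [0.0831, 0.0327, 0.0395]]
-1 567 [-0.0127 -0.0289] [[0.0304, -0.0312, 0.0237], [0.0565, -0.0293, 0.027], [0.0837, -0.0273, 0.0394]]
bar 2323 [0.0019 0.0004] [ 0.01201247 -0.00856096 -0.03688707] [ 0.0444728   0.00956632 -0.01151067] [ 0.03067784  0.00068365 -0.03059929]
```

```bash
python3 -m creep '{"slide":[[0.15,-0.12,0],[0.4,-0.33,0],[0.65,-0.54,0],[0.83,-0.68,0],[0.9,-0.743,0],[0.903,-0.743,0],[0.903,-0.743,0],[0.903,-0.743,0]],"twist":[[0,0,0],[0,0,0],[0,0,0],[0,0,0],[0,0,0],[0,0,0],[0,0,0],[0,0,0]],"fingers":[-1,-1,-1,-1,-1,-1,-1,-1]}' 90
python3 - <<'E'
from h import *
d=cap('wrist'); cv2.imwrite('pics/wrist4.png',d['img']); s=telemetry.get_state(); print(s['position'],s['qpos'].round(3),s['ee_rot'])
P=cloud(d); ok=d['depth']>.05
o=np.array([.5977,-.1115]); a=np.radians(81.41); t=np.array([np.cos(a),np.sin(a)]); n=np.array([-t[1],t[0]])
X=(P[...,:2]-o)@t; Y=(P[...,:2]-o)@n; Z=P[...,2]
w=ok&(Z>.035)&(Z<.046)
for sg in (1,-1):
    k=w&(abs(Y*sg-.0375)<.008)&(X>-.05)&(X<.11); f=np.polyfit(X[k],Y[k],1); print('tray',sg,k.sum(),f[1].round(4),np.degrees(f[0]).round(2))
w=ok&(Z>.105)&(Z<.125)
for sg in (1,-1):
    k=w&(abs(Y*sg-.031)<.007)&(X>-.12)&(X<-.06); f=np.polyfit(X[k],Y[k],1); print('scoop wall',sg,k.sum(),np.polyval(f,-.07).round(4),np.degrees(f[0]).round(2))
k=ok&(Z>.083)&(Z<.095)&(abs(Y)<.025)&(X<-.02)&(X>-.11); print('floor',np.percentile(X[k],[1,99]),np.percentile(Y[k],[1,50,99]),np.polyfit(X[k],Z[k],1))
k=ok&(Z>.02)&(Z<.044)&(abs(Y)<.03)&(X>.12)&(X<.16); print('div',np.percentile(X[k],[2,50,98]))
hsv=cv2.cvtColor(d['img'],cv2.COLOR_BGR2HSV); m=((hsv[...,1]>110)&(hsv[...,0]<22)&(d['img'][...,2]>90)&(abs(Y)<.035)&(X>-.03)&(X<.14))
nn,l,st,c=cv2.connectedComponentsWithStats(m.astype(np.uint8))
for i in range(1,nn):
    if st[i,4]>30: p=plane(d,c[i:i+1],.022)[0,:2]-o; print('ball',c[i].round(),st[i,4],(p@t).round(4),(p@n).round(4))
E
```

```text
clock: 5.25
position: [0.5738, -0.2513, 0.1468]
ee_rot: [-0.001, 0.757, 0.653, -0.0]
contact_force: [0.5, 0.4, -2.4]
width: 0.0145
[ 0.5740355  -0.25143025  0.14721656] [-0.524  0.39   1.483  0.     1.27  -0.377] [-8.78066117e-04  7.57245481e-01  6.53129735e-01 -2.42719647e-04]
tray 1 437 0.0364 -0.52
tray -1 569 -0.0379 0.61
scoop wall 1 633 0.0337 3.88
scoop wall -1 563 -0.0278 -0.83
floor [-0.10891655 -0.03300247] [-0.02443453  0.00011842  0.02448913] [-0.01514017  0.08869348]Traceback (most recent call last):
  File "<stdin>", line 13, in <module>
    return _quantile_unchecked(
        a, q, axis, out, overwrite_input, method, keepdims, weights)
    return _ureduce(a,
                    func=_quantile_ureduce_func,
    ...<5 lines>...
                    overwrite_input=overwrite_input,
                    method=method)
    r = func(a, **kwargs)
    result = _quantile(arr,
                       quantiles=q,
    ...<2 lines>...
                       out=out,
                       weights=wgt)
    slices_having_nans = np.isnan(arr[-1, ...])
                                  ~~~^^^^^^^^^
IndexError: index -1 is out of bounds for axis 0 with size 0
```

View pics/wrist4.png

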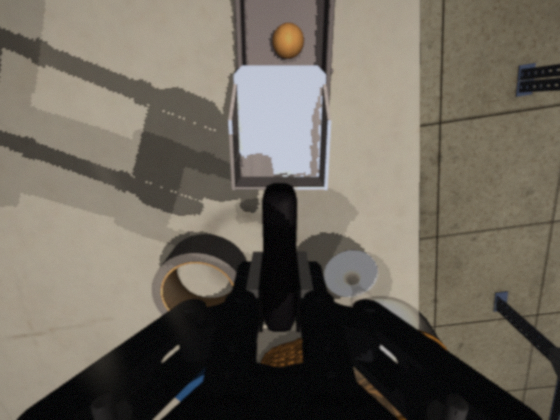

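```bash
python3 -m creep '{"slide":[[0.007,0,-0.08],[0.007,0,-0.2],[0.007,0,-0.27],[0.007,0,-0.28],[0.007,0,-0.28],[0.007,0,-0.28]],"twist":[[0,0,0],[0,0,0],[0,0,0],[0,0,0],[0,0,0],[0,0,0]],"fingers":[-1,-1,-1,-1,-1,-1]}' 90
python3 - <<'E'
from h import *
d=cap('wrist'); cv2.imwrite('pics/wrist5.png',d['img'][0:260,180:380].repeat(2,0).repeat(2,1)); s=telemetry.get_state(); print(s['position'],s['qpos'].round(3),s['ee_rot'])
o=np.array([.5977,-.1115]); a=np.radians(81.41); t=np.array([np.cos(a),np.sin(a)]); n=np.array([-t[1],t[0]]); p=s['position'][:2]-o; print(p@t,p@n)
E
```

```text
clock: 5.9
position: [0.5768, -0.2528, 0.1062]
ee_rot: [0.001, 0.757, 0.653, 0.0]
contact_force: [-0.6, -0.1, -1.6]
width: 0.0148
[ 0.57695054 -0.25286906  0.10638612] [-0.523  0.424  1.537  0.     1.18  -0.376] [8.24199800e-04 7.57401166e-01 6.52949231e-01 3.09691446e-04]
-0.14288244667352182 -0.0005985740986045289
```

View pics/wrist5.png

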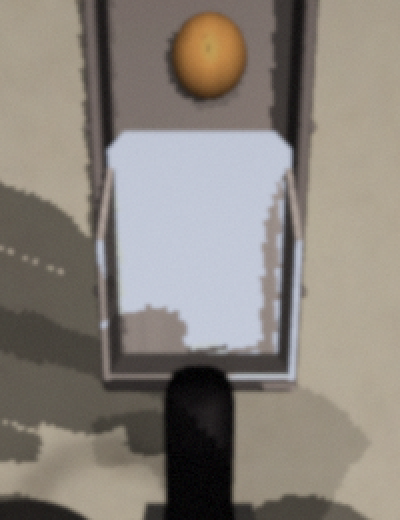

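```bash
python3 -m creep '{"slide":[[0,0,-0.05],[0,0,-0.12],[0,0,-0.18],[0,0,-0.21],[0,0,-0.225],[0,0,-0.23],[0,0,-0.23]],"twist":[[0,0,0],[0,0,0],[0,0,0],[0,0,0],[0,0,0],[0,0,0],[0,0,0]],"fingers":[-1,-1,-1,-1,-1,-1,-1]}' 90
python3 -m creep '{"slide":[[0,0,-0.01],[0,0,-0.02],[0,0,-0.02]],"twist":[[0,0,0],[0,0,0],[0,0,0]],"fingers":[-1,-1,-1]}' 90
```

```text
clock: 6.65
position: [0.5765, -0.2527, 0.0711]
ee_rot: [0.0, 0.757, 0.653, 0.0]
contact_force: [-0.1, 0.1, -2.0]
width: 0.0143
clock: 6.95
position: [0.5763, -0.2526, 0.068]
ee_rot: [-0.0, 0.757, 0.653, -0.0]
contact_force: [-0.5, 0.6, -2.1]
width: 0.0148
```

```bash
python3 -m creep '{"slide":[[0,0,-0.006],[0,0,-0.01],[0,0,-0.01],[0,0,-0.01]],"twist":[[0,0,0],[0,0,0],[0,0,0],[0,0,0]],"fingers":[-1,-1,-1,-1]}' 90
```

```text
clock: 7.35
position: [0.5766, -0.2528, 0.0668]
ee_rot: [0.0, 0.757, 0.653, 0.0]
contact_force: [-0.4, -0.8, -1.0]
width: 0.0148
```

```bash
python3 -m creep '{"slide":[[0.003,0.02,-0.004],[0.009,0.06,-0.004],[0.015,0.099,-0.004],[0.021,0.139,-0.004],[0.027,0.178,-0.004],[0.033,0.218,-0.004],[0.039,0.257,-0.004],[0.045,0.297,-0.004],[0.051,0.336,-0.004],[0.057,0.376,-0.004],[0.06,0.396,-0.004],[0.06,0.396,-0.004]],"twist":[[0,0,0],[0,0,0],[0,0,0],[0,0,0],[0,0,0],[0,0,0],[0,0,0],[0,0,0],[0,0,0],[0,0,0],[0,0,0],[0,0,0]],"fingers":[-1,-1,-1,-1,-1,-1,-1,-1,-1,-1,-1,-1]}' 90
python3 - <<'E'
from h import *
d=cap('wrist'); cv2.imwrite('pics/wrist6.png',d['img']); s=telemetry.get_state(); print(s['position'])
o=np.array([.5977,-.1115]); a=np.radians(81.41); t=np.array([np.cos(a),np.sin(a)]); n=np.array([-t[1],t[0]]); p=s['position'][:2]-o; print(p@t,p@n)
E
```

```text
clock: 8.55
position: [0.5858, -0.1925, 0.0664]
ee_rot: [0.0, 0.757, 0.653, 0.0]
contact_force: [-0.2, -3.1, 5.6]
width: 0.0149
[ 0.58580277 -0.19251463  0.06639424]
-0.08188285003707793 -0.0003368006504569743
```

View pics/wrist6.png

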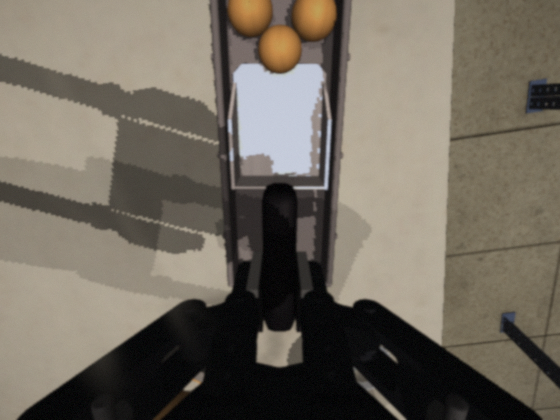

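```bash
python3 -m creep '{"slide":[[0.003,0.02,0],[0.009,0.06,0],[0.015,0.099,0],[0.021,0.139,0],[0.027,0.178,0],[0.033,0.218,0],[0.038,0.25,0],[0.043,0.283,0],[0.046,0.303,0],[0.05,0.33,0],[0.05,0.33,0]],"twist":[[0,0,0],[0,0,0],[0,0,0],[0,0,0],[0,0,0],[0,0,0],[0,0,0],[0,0,0],[0,0,0],[0,0,0],[0,0,0]],"fingers":[-1,-1,-1,-1,-1,-1,-1,-1,-1,-1,-1]}' 90
python3 - <<'E'
from h import *
d=cap('wrist'); cv2.imwrite('pics/wrist7.png',d['img']); s=telemetry.get_state(); print(s['position'])
o=np.array([.5977,-.1115]); a=np.radians(81.41); t=np.array([np.cos(a),np.sin(a)]); n=np.array([-t[1],t[0]]); p=s['position'][:2]-o; print(p@t,p@n)
d=cap('top'); cv2.imwrite('pics/top7.png',cv2.resize(d['img'][130:200,200:340],None,fx=5,fy=5))
E
```

```text
clock: 9.7
position: [0.5931, -0.1432, 0.0664]
ee_rot: [0.0, 0.757, 0.653, 0.0]
contact_force: [-0.7, -3.8, 6.0]
width: 0.0152
[ 0.59313481 -0.1431473   0.06639251]
-0.03197416085278517 -0.00021294425847892805
```

View pics/wrist7.png

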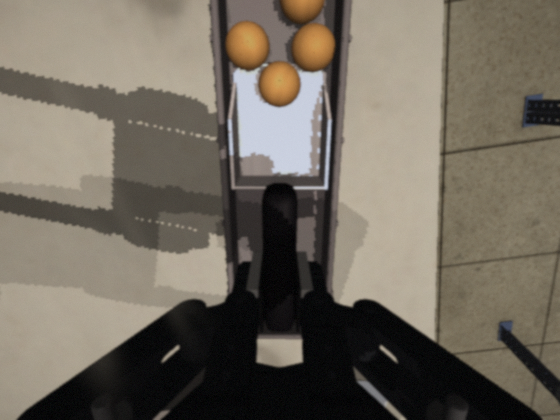

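View pics/top7.png

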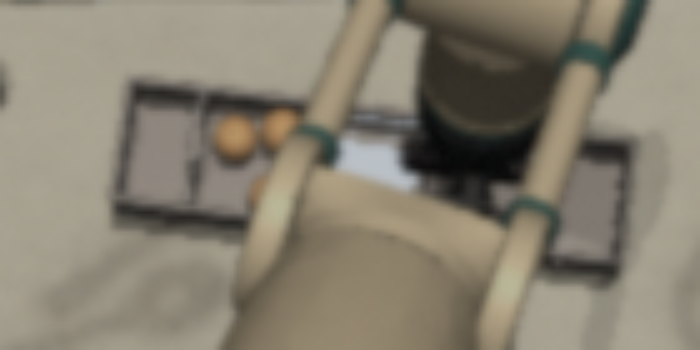

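```bash
python3 -m creep '{"slide":[[0.003,0.02,0],[0.008,0.053,0],[0.013,0.086,0],[0.018,0.119,0],[0.023,0.152,0],[0.028,0.185,0],[0.033,0.218,0],[0.038,0.25,0],[0.042,0.277,0],[0.044,0.29,0],[0.044,0.29,0]],"twist":[[0,0,0],[0,0,0],[0,0,0],[0,0,0],[0,0,0],[0,0,0],[0,0,0],[0,0,0],[0,0,0],[0,0,0],[0,0,0]],"fingers":[-1,-1,-1,-1,-1,-1,-1,-1,-1,-1,-1]}' 90
python3 - <<'E'
from h import *
d=cap('wrist'); cv2.imwrite('pics/wrist8.png',d['img']); s=telemetry.get_state(); print(s['position'])
o=np.array([.5977,-.1115]); a=np.radians(81.41); t=np.array([np.cos(a),np.sin(a)]); n=np.array([-t[1],t[0]]); p=s['position'][:2]-o; print(p@t,p@n)
E
```

```text
clock: 10.9
position: [0.5998, -0.1004, 0.0664]
ee_rot: [0.001, 0.757, 0.653, -0.0]
contact_force: [-0.1, -5.3, 5.1]
width: 0.0149
[ 0.59985363 -0.10034974  0.06640011]
0.011346852977629465 -0.00046403975090298993
```

View pics/wrist8.png

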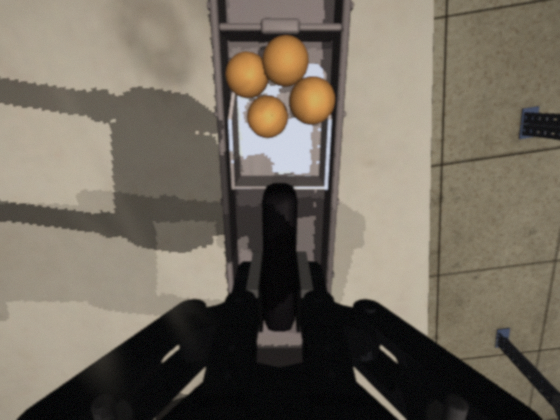

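```bash
python3 -m creep '{"slide":[[0.003,0.02,0],[0.006,0.04,0],[0.009,0.059,0],[0.011,0.073,0],[0.011,0.073,0]],"twist":[[0,0,0],[0,0,0],[0,0,0],[0,0,0],[0,0,0]],"fingers":[-1,-1,-1,-1,-1]}' 90
python3 - <<'E'
from h import *
d=cap('wrist'); cv2.imwrite('pics/wrist9.png',d['img'][0:210,190:380].repeat(3,0).repeat(3,1)[:600]); s=telemetry.get_state(); print(s['position'])
o=np.array([.5977,-.1115]); a=np.radians(81.41); t=np.array([np.cos(a),np.sin(a)]); n=np.array([-t[1],t[0]]); p=s['position'][:2]-o; print(p@t,p@n)
E
```

```text
clock: 11.45
position: [0.601, -0.0899, 0.0664]
ee_rot: [0.001, 0.757, 0.653, -0.001]
contact_force: [-0.9, -5.2, 5.0]
width: 0.0146
[ 0.60106647 -0.0898012   0.06641556]
0.02195822224784036 -8.77153566083425e-05
```

View pics/wrist9.png

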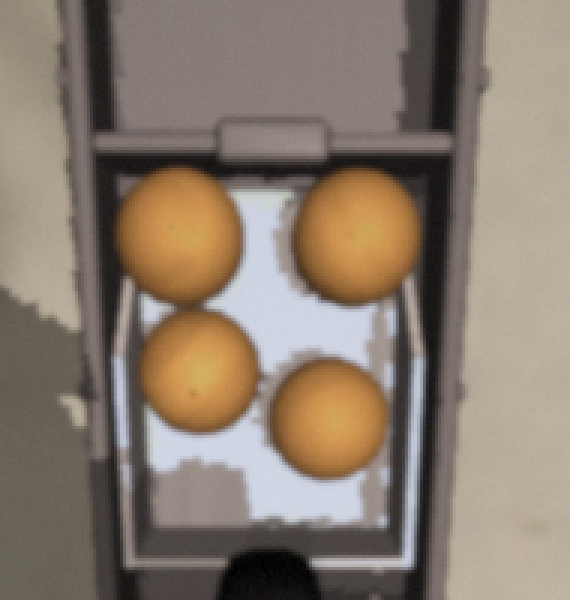

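```bash
python3 -m creep '{"slide":[[0.0015,0.01,0],[0.003,0.02,0],[0.003,0.02,0]],"twist":[[0,0,0],[0,0,0],[0,0,0]],"fingers":[-1,-1,-1]}' 90
```

```text
clock: 11.8
position: [0.6014, -0.0871, 0.0664]
ee_rot: [0.001, 0.757, 0.653, -0.001]
contact_force: [-0.9, -6.2, 6.6]
width: 0.015
```

```bash
python3 -m creep '{"slide":[[-0.002,-0.013,-0.007],[-0.004,-0.026,-0.013],[-0.006,-0.039,-0.02],[-0.008,-0.051,-0.027],[-0.009,-0.063,-0.03],[-0.011,-0.075,-0.033],[-0.013,-0.086,-0.033],[-0.015,-0.097,-0.033],[-0.016,-0.108,-0.03],[-0.018,-0.118,-0.027],[-0.018,-0.118,-0.027]],"twist":[[0.0055,-0.0008,0],[0.011,-0.0017,0],[0.0165,-0.0025,0],[0.022,-0.0033,0],[0.0275,-0.0041,0],[0.033,-0.005,0],[0.0385,-0.0058,0],[0.044,-0.0066,0],[0.0494,-0.0075,0],[0.055,-0.0083,0],[0.055,-0.0083,0]],"fingers":[-1,-1,-1,-1,-1,-1,-1,-1,-1,-1,-1]}' 100
python3 - <<'E'
from h import *
d=cap('wrist'); cv2.imwrite('pics/wrist10.png',d['img'])
E
```

```text
clock: 12.9
position: [0.5977, -0.1033, 0.0601]
ee_rot: [-0.115, 0.746, 0.642, 0.132]
contact_force: [0.1, -0.1, -1.9]
width: 0.0144
```

View pics/wrist10.png

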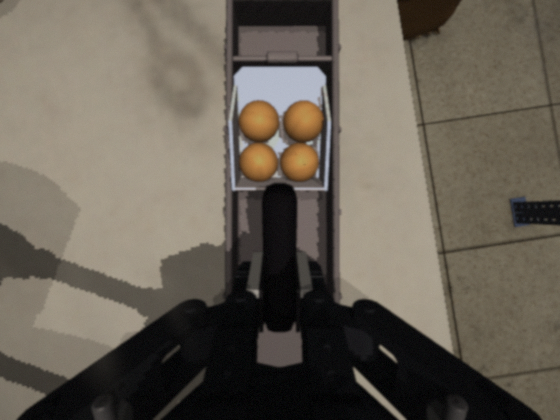

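```bash
python3 -m creep '{"slide":[[0,0,0.03],[0,0,0.1],[0,0,0.2],[0,0,0.32],[0,0,0.45],[0,0,0.58],[0,0,0.7],[0,0,0.78],[0,0,0.83],[0,0,0.85],[0,0,0.85]],"twist":[[0,0,0],[0,0,0],[0,0,0],[0,0,0],[0,0,0],[0,0,0],[0,0,0],[0,0,0],[0,0,0],[0,0,0],[0,0,0]],"fingers":[-1,-1,-1,-1,-1,-1,-1,-1,-1,-1,-1]}' 100
python3 - <<'E'
from h import *
d=cap('wrist'); cv2.imwrite('pics/wrist11.png',d['img']); d=load('top'); 
d=cap('scene'); cv2.imwrite('pics/scene11.png',cv2.resize(d['img'][100:250,100:300],None,fx=3.5,fy=3.5))
E
```

```text
clock: 14.05
position: [0.5988, -0.1038, 0.1894]
ee_rot: [-0.113, 0.746, 0.643, 0.132]
contact_force: [-0.1, -0.4, -3.0]
width: 0.0144
```

View pics/wrist11.png

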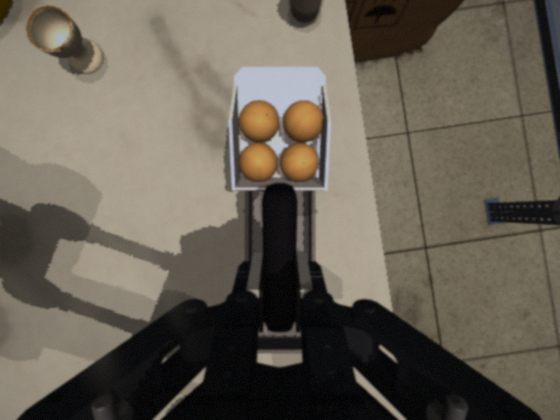

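View pics/scene11.png

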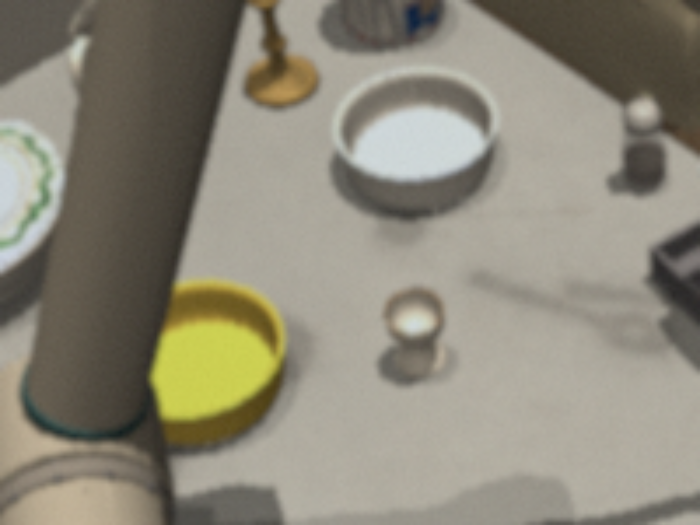

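```bash
python3 -m creep '{"slide":[[-0.008,0.03,0],[-0.025,0.1,0],[-0.05,0.2,0],[-0.08,0.32,0],[-0.113,0.44,0],[-0.146,0.56,0],[-0.178,0.68,0],[-0.21,0.79,0],[-0.235,0.88,0],[-0.25,0.937,0],[-0.252,0.937,0]],"twist":[[0,0,0],[0,0,0],[0,0,0],[0,0,0],[0,0,0],[0,0,0],[0,0,0],[0,0,0],[0,0,0],[0,0,0],[0,0,0]],"fingers":[-1,-1,-1,-1,-1,-1,-1,-1,-1,-1,-1]}' 100
python3 -m creep '{"slide":[[-0.008,0.03,0],[-0.025,0.1,0],[-0.05,0.2,0],[-0.08,0.32,0],[-0.113,0.44,0],[-0.146,0.56,0],[-0.178,0.68,0],[-0.21,0.79,0],[-0.235,0.88,0],[-0.25,0.937,0],[-0.252,0.937,0],[-0.252,0.937,0]],"twist":[[0,0,0],[0,0,0],[0,0,0],[0,0,0],[0,0,0],[0,0,0],[0,0,0],[0,0,0],[0,0,0],[0,0,0],[0,0,0],[0,0,0]],"fingers":[-1,-1,-1,-1,-1,-1,-1,-1,-1,-1,-1,-1]}' 100
python3 - <<'E'
from h import *
d=cap('wrist'); cv2.imwrite('pics/wrist12.png',d['img']); s=telemetry.get_state(); print(s['position'],s['qpos'].round(3))
P=cloud(d); T=toolT(); ok=d['depth']>.05; Z=P[...,2]
k=ok&(Z>.03)&(Z<.056)&(np.hypot(P[...,0]-.545,P[...,1]-.328)<.09); q=P[k][:,:2].astype(np.float32); print(k.sum(),cv2.minEnclosingCircle(q))
L=(P-T[:3,3])@T[:3,:3]; m=np.zeros(ok.shape,bool); m[60:100,240:320]=1; l=L[m&ok&(L[...,2]>.045)&(L[...,2]<.07)]; print('lip tool x', np.percentile(l,[1,50,99],axis=0).round(4).tolist())
E
```

```text
clock: 15.25
position: [0.5606, 0.0378, 0.1895]
ee_rot: [-0.113, 0.745, 0.643, 0.132]
contact_force: [0.4, -0.5, -2.2]
width: 0.0144
clock: 16.45
position: [0.5234, 0.177, 0.1894]
ee_rot: [-0.113, 0.746, 0.643, 0.132]
contact_force: [0.2, -0.2, -2.1]
width: 0.0143
[0.52357919 0.17671709 0.18937145] [-0.048  0.2    1.716  0.372  1.212 -0.029]
3145 ((0.5442737340927124, 0.3277333080768585), 0.07412829250097275)
lip tool x [[0.0873, -0.0276, 0.0566], [0.0978, -0.0005, 0.0584], [0.1083, 0.0273, 0.0606]]
```

View pics/wrist12.png

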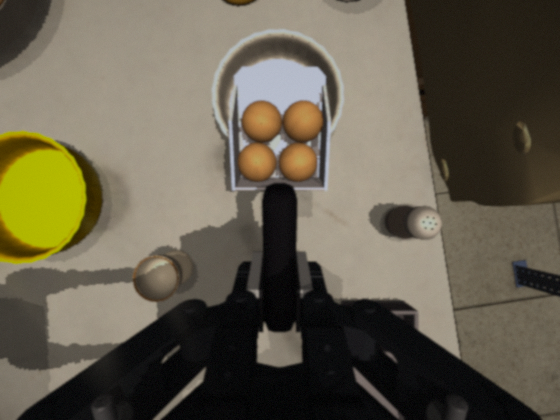

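Run:
```python
import numpy as np
f=np.array([.149,.989]); lip=np.array([.5443,.3277])-.03*f; cur=np.array([.5234,.1768,.1894])
for th,zl in [(20,.092),(15,.082),(10,.073),(5,.064),(2,.06),(0,.057),(-3,.055),(-6,.053),(-9,.052),(-12,.051),(-20,.049),(-30,.047),(-40,.046),(-45,.046)]:
    c,s=np.cos(np.radians(th)),np.sin(np.radians(th)); F=.109*c+.0615*s; Z=.109*s-.0615*c
    p=np.r_[lip-F*f, zl-Z]; d=(p-cur)/.15; a=(20-th)
    print(th,p.round(4),d.round(3),'twist',np.round([-a*.002747,a*.000414],4))
```

```text
20 [0.5214 0.1759 0.1125] [-0.013 -0.006 -0.513] twist [0. 0.]
15 [0.5218 0.1782 0.1132] [-0.011  0.009 -0.508] twist [-0.0137  0.0021]
10 [0.5222 0.1813 0.1146] [-0.008  0.03  -0.498] twist [-0.0275  0.0041]
5 [0.5229 0.1853 0.1158] [-0.004  0.057 -0.491] twist [-0.0412  0.0062]
2 [0.5233 0.1882 0.1177] [-0.001  0.076 -0.478] twist [-0.0494  0.0075]
0 [0.5236 0.1902 0.1185] [ 0.001  0.09  -0.473] twist [-0.0549  0.0083]
-3 [0.5241 0.1936 0.1221] [ 0.005  0.112 -0.449] twist [-0.0632  0.0095]
-6 [0.5246 0.1972 0.1256] [ 0.008  0.136 -0.426] twist [-0.0714  0.0108]
-9 [0.5252 0.2011 0.1298] [ 0.012  0.162 -0.397] twist [-0.0797  0.012 ]
-12 [0.5258 0.2052 0.1338] [ 0.016  0.19  -0.371] twist [-0.0879  0.0132]
-20 [0.5277 0.2175 0.1441] [ 0.029  0.272 -0.302] twist [-0.1099  0.0166]
-30 [0.5303 0.2351 0.1548] [ 0.046  0.389 -0.231] twist [-0.1374  0.0207]
-40 [0.5333 0.2545 0.1632] [ 0.066  0.518 -0.175] twist [-0.1648  0.0248]
-45 [0.5348 0.2648 0.1666] [ 0.076  0.587 -0.152] twist [-0.1786  0.0269]
```

```bash
python3 -m creep '{"slide":[[-0.002,0,-0.04],[-0.004,-0.001,-0.12],[-0.006,-0.002,-0.22],[-0.009,-0.004,-0.32],[-0.011,-0.005,-0.41],[-0.013,-0.006,-0.48],[-0.013,-0.006,-0.513],[-0.012,0.002,-0.51],[-0.011,0.009,-0.508],[-0.01,0.02,-0.503],[-0.008,0.03,-0.498],[-0.006,0.043,-0.494],[-0.004,0.057,-0.491],[-0.004,0.057,-0.491]],"twist":[[0,0,0],[0,0,0],[0,0,0],[0,0,0],[0,0,0],[0,0,0],[0,0,0],[-0.0069,0.001,0],[-0.0137,0.0021,0],[-0.0206,0.0031,0],[-0.0275,0.0041,0],[-0.0343,0.0052,0],[-0.0412,0.0062,0],[-0.0412,0.0062,0]],"fingers":[-1,-1,-1,-1,-1,-1,-1,-1,-1,-1,-1,-1,-1,-1]}' 100
python3 - <<'E'
from h import *
d=cap('wrist'); cv2.imwrite('pics/wrist13.png',d['img']);d=cap('scene'); cv2.imwrite('pics/scene13.png',cv2.resize(d['img'][80:230,140:340],None,fx=3.5,fy=3.5))
E
```

```text
clock: 17.9
position: [0.5233, 0.1874, 0.1161]
ee_rot: [-0.029, 0.756, 0.653, 0.034]
contact_force: [0.1, 0.4, -2.5]
width: 0.0149
```

View pics/wrist13.png

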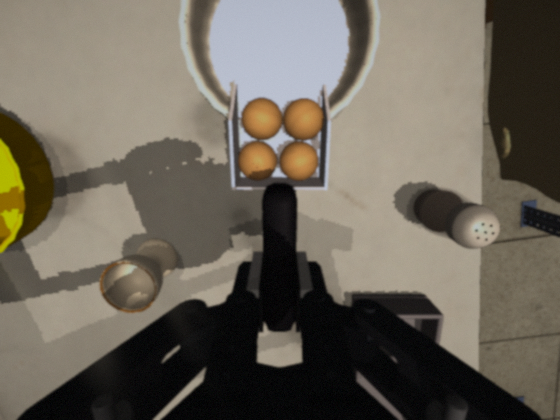

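View pics/scene13.png

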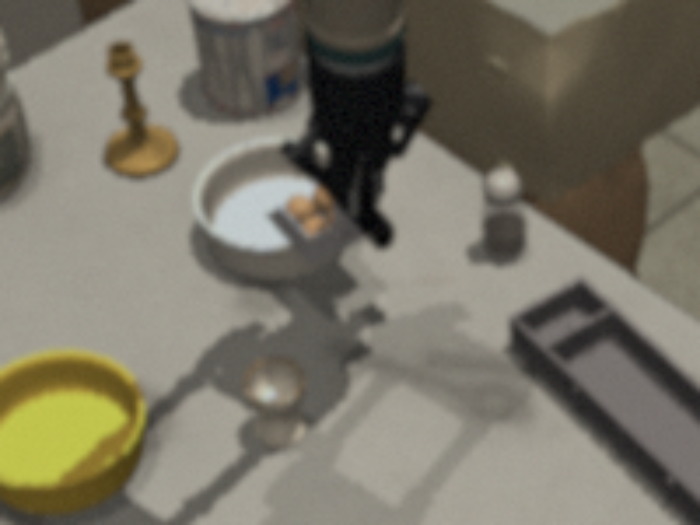

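```bash
python3 -m creep '{"slide":[[0.002,0.01,0.006],[0.003,0.019,0.013],[0.005,0.033,0.018],[0.007,0.044,0.03],[0.009,0.055,0.042],[0.01,0.067,0.054],[0.012,0.079,0.065],[0.012,0.079,0.065],[0.012,0.079,0.065],[0.012,0.079,0.065],[0.012,0.079,0.065],[0.012,0.079,0.065],[0.012,0.079,0.065],[0.012,0.079,0.065]],"twist":[[-0.004,0.0006,0],[-0.0082,0.0012,0],[-0.0137,0.0021,0],[-0.018,0.0027,0],[-0.022,0.0033,0],[-0.026,0.004,0],[-0.0302,0.0046,0],[-0.0302,0.0046,0],[-0.0302,0.0046,0],[-0.0302,0.0046,0],[-0.0302,0.0046,0],[-0.0302,0.0046,0],[-0.0302,0.0046,0],[-0.0302,0.0046,0]],"fingers":[-1,-1,-1,-1,-1,-1,-1,-1,-1,-1,-1,-1,-1,-1]}' 100
python3 - <<'E'
from h import *
d=cap('wrist'); cv2.imwrite('pics/wrist14.png',d['img'])
E
```

```text
clock: 19.4
position: [0.5245, 0.1974, 0.1256]
ee_rot: [0.034, 0.756, 0.652, -0.039]
contact_force: [0.1, 0.7, -1.2]
width: 0.0139
```

View pics/wrist14.png

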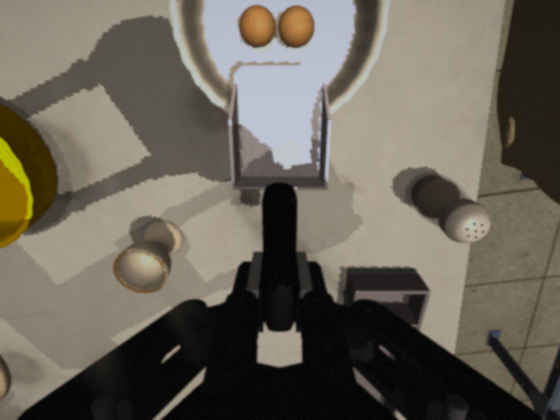

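```bash
python3 -m creep '{"slide":[[0,0,0.05],[0,0,0.15],[0,0,0.3],[-0.01,-0.05,0.45],[-0.02,-0.12,0.55],[-0.03,-0.2,0.6],[-0.03,-0.2,0.6]],"twist":[[0,0,0],[0,0,0],[0.005,-0.0008,0],[0.01,-0.0015,0],[0.0137,-0.0021,0],[0.0137,-0.0021,0],[0.0137,-0.0021,0]],"fingers":[-1,-1,-1,-1,-1,-1,-1]}' 100
python3 - <<'E'
from h import *
a=[]
for n in ('wrist','top'):
    d=cap(n); a.append(d['img'])
cv2.imwrite('pics/wrist15.png',a[0]); cv2.imwrite('pics/top15.png',cv2.resize(a[1][120:260,90:290],None,fx=3.5,fy=3.5))
E
```

```text
clock: 20.15
position: [0.5204, 0.1661, 0.217]
ee_rot: [0.007, 0.758, 0.652, -0.006]
contact_force: [0.4, 0.4, -1.6]
width: 0.0145
```

View pics/wrist15.png

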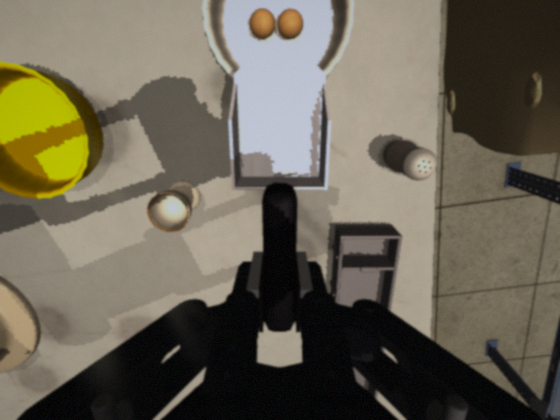

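View pics/top15.png

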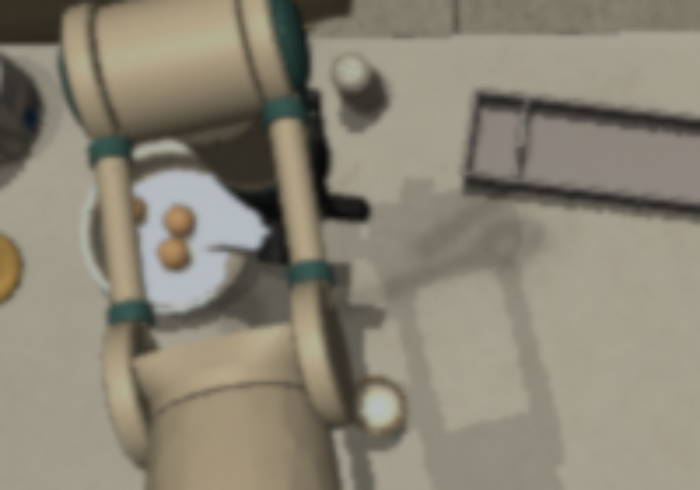

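```bash
python3 -m creep '{"slide":[[-0.02,-0.08,0],[-0.07,-0.27,0],[-0.13,-0.5,0],[-0.2,-0.74,0],[-0.25,-0.93,0],[-0.267,-0.987,0]],"twist":[[0.001,0,0],[0.002,0,0],[0.003,0,0],[0.004,0,0],[0.0055,-0.0008,0],[0.0055,-0.0008,0]],"fingers":[-1,-1,-1,-1,-1,-1]}' 100
python3 -m creep '{"slide":[[-0.04,-0.15,0],[-0.1,-0.4,-0.05],[-0.17,-0.64,-0.15],[-0.23,-0.85,-0.3],[-0.267,-0.987,-0.5],[-0.267,-0.987,-0.65],[-0.267,-0.987,-0.72],[-0.267,-0.987,-0.72]],"twist":[[0,0,0],[0,0,0],[0,0,0],[0,0,0],[0,0,0],[0,0,0],[0,0,0],[0,0,0]],"fingers":[-1,-1,-1,-1,-1,-1,-1,-1]}' 100
python3 - <<'E'
from h import *
a=cap('wrist'); cv2.imwrite('pics/wrist16.png',a['img']); b=cap('top')['img']; cv2.imwrite('pics/top16.png',cv2.resize(b[120:260,90:290],None,fx=3.5,fy=3.5))
T=toolT(); print(T.round(4)); P=cloud(a); L=(P-T[:3,3])@T[:3,:3]; m=np.zeros(a['depth'].shape,bool); m[60:195,225:335]=1; m&=a['depth']>.05
w=P[m&(L[...,2]>.045)&(L[...,2]<.065)&(L[...,0]>.035)&(L[...,0]<.098)]
A=np.c_[w[:,:2]-w[:,:2].mean(0),np.ones(len(w))]; c=np.linalg.lstsq(A,w[:,2],rcond=None)[0]; print('floor slopes deg',np.degrees(c[:2]),'z',c[2])
E
```

```text
clock: 20.85
position: [0.4782, 0.0168, 0.2146]
ee_rot: [-0.006, 0.758, 0.652, 0.005]
contact_force: [0.3, 1.0, -1.8]
width: 0.0147
clock: 21.65
position: [0.4388, -0.1276, 0.106]
ee_rot: [-0.008, 0.757, 0.653, 0.006]
contact_force: [0.3, 0.6, -1.8]
width: 0.0144
[[ 1.463e-01  9.892e-01  3.400e-03  4.407e-01]
 [ 9.891e-01 -1.463e-01  1.740e-02 -1.282e-01]
 [ 1.770e-02  8.000e-04 -9.998e-01  1.080e-01]
 [ 0.000e+00  0.000e+00  0.000e+00  1.000e+00]]
floor slopes deg [-0.06284376  0.57214231] z 0.050817261750939355
```

View pics/wrist16.png

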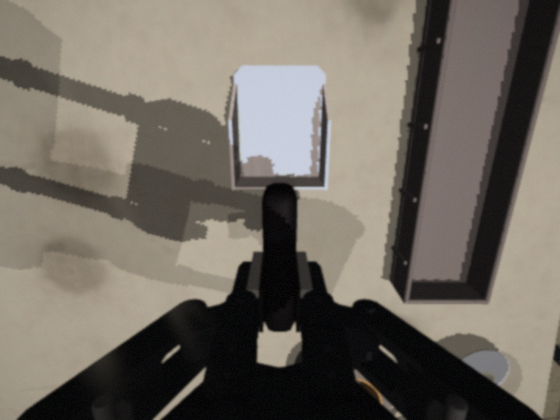

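View pics/top16.png

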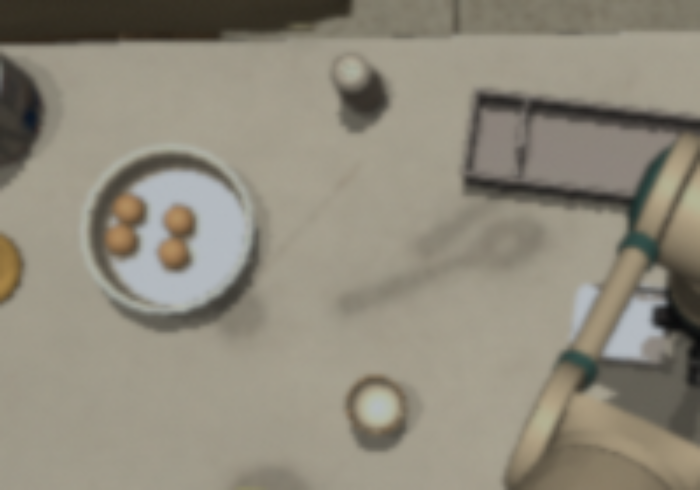

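```bash
python3 -m creep '{"slide":[[0,0,-0.06],[0,0,-0.14],[0,0,-0.22],[0,0,-0.27],[0,0,-0.295],[0,0,-0.3],[0,0,-0.3],[0,0,-0.3]],"twist":[[0,0,0],[0,0,0],[0,0,0],[0,0,0],[0,0,0],[-0.0008,0,0],[-0.0012,0,0],[-0.0012,0,0]],"fingers":[-1,-1,-1,-1,-1,-1,-1,-1]}' 100
python3 -m creep '{"slide":[[0,0,-0.007],[0,0,-0.012],[0,0,-0.016],[0,0,-0.016]],"twist":[[0,0,0],[0,0,0],[0,0,0],[0,0,0]],"fingers":[-1,-1,-1,-1]}' 60
```

```text
clock: 22.55
position: [0.4403, -0.1286, 0.063]
ee_rot: [-0.002, 0.757, 0.653, 0.004]
contact_force: [0.6, 0.4, -1.8]
width: 0.0142
clock: 22.95
position: [0.4398, -0.1285, 0.0601]
ee_rot: [-0.003, 0.757, 0.653, 0.004]
contact_force: [0.5, -0.8, -0.9]
width: 0.0146
```

```bash
python3 -m creep '{"slide":[[0,0,-0.006],[0,0,-0.01],[0,0,-0.01]],"twist":[[0,0,0],[0,0,0],[0,0,0]],"fingers":[-1,-1,-1]}' 40
```

```text
clock: 23.25
position: [0.4398, -0.1285, 0.0585]
ee_rot: [-0.003, 0.757, 0.653, 0.004]
contact_force: [-0.4, -0.1, -1.9]
width: 0.0147
```

```bash
python3 -m creep '{"slide":[[0,0,-0.005],[0,0,-0.008],[0,0,-0.008]],"twist":[[0,0,0],[0,0,0],[0,0,0]],"fingers":[-1,-1,-1]}' 40
```

```text
clock: 23.55
position: [0.44, -0.1291, 0.0582]
ee_rot: [-0.002, 0.757, 0.653, 0.004]
contact_force: [-2.0, -1.4, 5.6]
width: 0.0143
```

```bash
python3 -m creep '{"slide":[[0,0,0],[0,0,0],[0,0,0],[0,0,0],[0,0,0],[0,0,0]],"twist":[[0,0,0],[0,0,0],[0,0,0],[0,0,0],[0,0,0],[0,0,0]],"fingers":[-0.5,-0.4,-0.2,0,0,0]}' 30
python3 -m creep '{"slide":[[0,0,0.1],[0,0,0.25],[0,0,0.45],[0,0,0.65],[0,0,0.85],[0,0,0.95],[0,0,0.95]],"twist":[[0,0,0],[0,0,0],[0,0,0],[0,0,0],[0,0,0],[0,0,0],[0,0,0]],"fingers":[0,0,0,0,0,0,0]}' 30
python3 - <<'E'
from h import *
for n in ('wrist','top','scene'):
    cv2.imwrite('pics/%s20.png'%n,cap(n)['img'])
d=load('wrist'); P=cloud(d); Z=P[...,2]; ok=d['depth']>.05
m=ok&(Z>.083)&(Z<.097)&(abs(P[...,0]-.44)<.05)&(P[...,1]<-.06)&(P[...,1]>-.22); q=P[m]; print('bar',len(q),np.percentile(q,[1,50,99],axis=0).round(4).tolist())
m=ok&(Z>-.003)&(Z<.009)&(d['img'].min(2)>150)&(abs(P[...,0]-.45)<.04)&(P[...,1]>-.1)&(P[...,1]<-.02);q=P[m]; print('floor',len(q),np.median(q,0)); A=np.c_[q[:,:2]-q[:,:2].mean(0),np.ones(len(q))]; print(np.degrees(np.linalg.lstsq(A,q[:,2],rcond=None)[0][:2]))
E
```

```text
clock: 24.15
position: [0.4399, -0.1285, 0.0574]
ee_rot: [-0.003, 0.757, 0.653, 0.004]
contact_force: [-0.5, -0.0, 0.1]
width: 0.0427
clock: 24.85
position: [0.4414, -0.1292, 0.2022]
ee_rot: [-0.0, 0.757, 0.653, 0.005]
contact_force: [1.2, -0.4, -0.3]
width: 0.0427
bar 1431 [[0.4281, -0.1659, 0.0837], [0.4412, -0.1241, 0.0888], [0.4531, -0.0864, 0.0909]]
floor 3023 [ 0.45183083 -0.05250233  0.00206534]
[-0.37398297 -0.27630461]
```

View pics/wrist20.png

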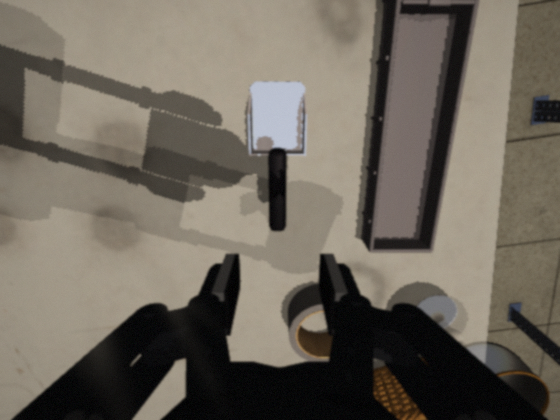

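View pics/top20.png

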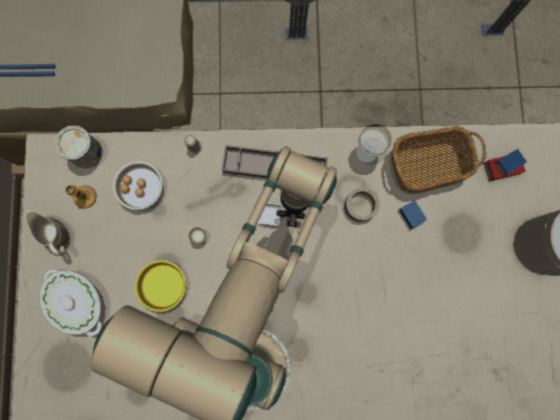

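View pics/scene20.png

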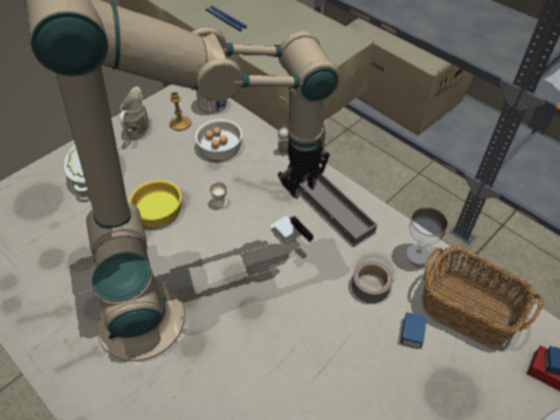

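```bash
python3 -m creep '{"slide":[[0,0,0],[0,0,0],[0,0,0]],"twist":[[0,0,0],[0,0,0],[0,0,0]],"fingers":[0,0,0]}'
python3 -c "
from rig import order
print(order.sign_off())"
```

```text
clock: 25.3
position: [0.4395, -0.1284, 0.1992]
ee_rot: [-0.004, 0.757, 0.653, 0.004]
contact_force: [0.3, -0.1, 0.4]
width: 0.0426
the job is handed in; nothing more can be done
None
```

The job is done and handed in at about 25 s of the 72 s allowed. I gripped the scoop by its bar, pushed it along the tray and gathered all four balls against the divider. I tilted it back, carried it over and tipped it with the lip about 5 cm above the bench. Then I laid the empty scoop flat on the bench near where it had been and let go.

**Last checks:**
- **Balls:** the final top and scene pictures show all four in the white fluted dish and none in the tray.
- **Scoop:** it is empty, lies within about 0.5° of flat, and is clear of the open gripper, which is about 0.14 m above its release height.
- **Bystanders:** the egg cup, mill, tape roll and wine glass, and the dish and its yellow look-alike, looked unmoved in the final pictures. I checked this by eye, not by measuring again.
- **Forces:** the force readings at the end of each move stayed under about 10 N.

**Disagreements:**
- **Grip width:** the gripper read about 14.5 mm on the 18 mm bar the whole time, but the scoop held without visible slip.
- **Scoop pitch:** the wrist camera put the held scoop 1 to 2° lip-down; I allowed for this when setting it down.

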